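# Top up the sloping feeder magazine and trip its loaded switch

## Task

Lay the loose rectangular sign bar flat on top of the pile in the sloping magazine, flush with the bars below to within a centimetre: tilt it to the slope and lower it until you feel it touch before letting go, because the height of the pile is not known. Then tell the feeder that it is loaded: push the roller arm of the roller limit switch sideways, away from the magazine (to the robot's right), until it trips, hold it there for half a second without forcing it to its end stop, and let it spring back. Leave the whisker switch and everything else on the bench alone.

Things in the scene. Friction and masses are not known exactly. Their poses are not given: they have to be found in the camera images.
- bar: the loose bar to load: a bronze-coloured built-up sign bar with a bright brushed top face, 160 x 60 x 20 mm (length along its x, width along its y, height along z), about 0.3 kg, lying flat on the bench. Origin at the centre of its underside. Either end may lead.
- bed: sloping bed of the magazine, an open sheet-metal chute tilted 25 degrees, low end towards the robot. Origin on the bed's surface under the middle of the pile; x runs up the slope, y across it, z is the bed's outward normal. The pile's top is 20 to 60 mm from the bed's surface along z: unknown, rigid. Two side walls at y = +-37 mm end at z = 15 mm. Nothing stands above the pile.
- pile_foot (a point): same point as the bed's origin: middle of the pile. The pile is of bars like the loose one (160 mm along the bed's x, 60 mm along its y), squarely centred here.
- end_plate (a point): middle of the top edge of the steel end plate, 100 mm wide, across the low end of the bed: its inner face is 83 mm down the slope from the pile's middle (3 mm beyond the bars' ends), its top 65 mm from the bed's surface along z. A bar let go on the pile may slide down the slope to it.
- roller_switch: roller lever limit switch: grey box with black head, 115 mm tall, on a fixed steel foot 80 x 90 mm. Origin under its foot; z up. The arm is on its -x face, which looks roughly away from the robot; the arm's hinge runs along x at height 100 mm, y = 0, x = -31 mm.
- roller (a point): centre of the white plastic roller (26 mm diameter, 14 mm wide along the switch's x) at the top of the roller arm, 65 mm from the arm's hinge. At rest it is straight above the hinge, 165 mm above the bench.
- roller_arm (a joint): angle of the roller arm, rad: 0 at rest, upright; grows as the roller is pushed to the switch's own +y side, roughly the robot's right, away from the magazine (it swings that way only); it trips at 0.5, must not be forced beyond 0.95, and has its end stop at 1.15. A spring returns it; pushing the roller takes 2 to 6 N.
- whisker_switch: the other switch, to be left alone: same box and foot, but with a thin straight steel rod of 100 mm in place of the arm and roller. Origin under its foot. The rod is on its -x face, hinged at height 100 mm, its tip 203 mm above the bench. The two switches may stand in each other's place.
- whisker (a joint): angle of the thin rod of the whisker switch, rad, 0 upright; leave it there
- sign_ring: bystander: bronze-coloured ring, 110 mm outside diameter, 25 mm tall, origin under its centre. It and the loose bar may stand in each other's place.
- sign_disc: bystander: bronze-coloured disc, 60 mm diameter, 25 mm tall, origin under its centre
- spray_can: bystander: black spray can, 54 mm diameter, 170 mm tall, origin under its centre
- tape_roll: bystander: paper tape roll lying flat, 100 mm diameter, 24 mm tall, origin under its centre
- driver: bystander: screwdriver lying on the bench
- battery: bystander: black battery pack, 115 x 75 x 63 mm, origin under its centre

How it is judged (in metres and radians):
On the way, in this order (a step that is already met when the one before it is completed fails the run):
1. the bar, still held by the fingers, rests flat on the pile (touching, within 6 degrees of the slope, within 15 mm of flush) (contact force between bar and bed above 0.4 N and contact force between the fingers and bar above 0.5 N and angle between the z axis of bar and the z axis of bed, either way round below 0.105 rad and z of bar in the frame of bed above 0.015 m and x of bar in the frame of bed between -0.015 and 0.015 m and y of bar in the frame of bed between -0.015 and 0.015 m), for 0.1 s.
2. with the bar let go, the roller arm is held beyond its trip angle of 0.5 rad for 0.4 s (value of joint roller_arm above 0.5 rad and contact force between the fingers and bar below 0.1 N), for 0.4 s.
At the end, for the whole second after the job is handed in: The bar lies at rest on the pile, flat on it (within 4 degrees), in line with it (within 7 degrees) and flush with it within 12 mm both ways; the roller arm has sprung back to within 0.1 rad of upright (value of joint roller_arm below 0.1 rad and linear speed of bar below 0.02 m/s and angle between the z axis of bar and the z axis of bed, either way round below 0.07 rad and angle between the x axis of bar and the x axis of bed, either way round below 0.12 rad and z of bar in the frame of bed between 0.015 and 0.066 m and x of bar in the frame of bed between -0.012 and 0.012 m and y of bar in the frame of bed between -0.012 and 0.012 m); the robot touches nothing.
It fails at once if the roller arm is forced beyond 0.95 rad (value of joint roller_arm above 0.95 rad).
It fails at once if the rod of the whisker switch is bent by more than 0.2 rad (value of joint whisker above 0.2 rad or value of joint whisker below -0.2 rad).
It fails at once if a bystander is moved by more than 25 mm (distance of any of sign_ring, sign_disc, spray_can, tape_roll, driver, battery from where it was at the start of the episode above 0.025 m).
It also fails if it takes over 64 s, if anything falls off the work surface, if the arm or the gripper's body presses on something with over 40 N, if the wrist force passes 120 N, or if a joint passes its speed limit or range.

## Robot

A 6-joint arm with a two-finger parallel gripper is mounted at the origin on the work surface. World frame = base frame: x ahead of the robot, y to its left, z up, the work surface at z = 0. Lengths are in m, angles in degrees, forces in N, time in s.
With the tool pointing down it reaches from about 0.4 to 0.825 m from the base axis. Payload 7 kg.
Tool frame: the origin (TCP) lies midway between the tips of the shut fingers; the grasp point (between the pads) lies r.grip_depth behind it (r.grip_depth is the distance from the TCP to the grasp point, in m); z points along the fingers, y is the line along which they close (so a half turn about z gives the same grasp; the last joint's range is limited). The gripper opens to 88 mm and grips with 3 to 60 N. Pads are 19 mm wide; open, the fingers measure 130 mm over their backs; the gripper's body (78 mm by 193 mm) begins 47 mm behind the grasp point.
Start: joints at [84.689, 20.546, 0.682, 0, -70.136, -16.507], TCP at [0.251, 0.627, 0.227] pointing down, gripper open.
Joint ranges: [-176.03, 176.03], [-82.01, 121.73], [-58.28, 71.71], [-173.87, 95.51], [-174.79, -0.11], [-173.66, 173.66]. Speed limits (degrees/s): [136.94, 136.94, 172.46, 180, 180, 180].

## Interface

Orientations are given as [roll, pitch, yaw] about the fixed x, y, z axes, in that order (R = Rz(yaw) Ry(pitch) Rx(roll)).
In Python, from plant import r, viewer, workorder gives the robot as it stands (r), with the cameras (viewer) and the job (workorder).
- The arm moves only by the shell command python3 drive.py [OPENING] [FORCE], which reads ROWS from standard input. ROWS is a JSON list that holds a single list of rows (three levels of brackets), with 1 to 12 rows, each of 6 numbers: dx, dy, dz in fractions of the full range, 1 being 1 m, then a rotation vector rx, ry, rz in shares of 4 rad (1.0 is 4 rad); each row is the pose to reach, as a shift and turn from the pose commanded when the command began, along the tool's axes at that moment; what a row does not reach only later rows make up. A row lasts 1/12 s, in which the tool goes at most 0.0417 m and 7.16 degrees, less where a joint would pass 70% of its speed; a pose out of reach is approached as far as the arm can. OPENING is the finger opening in m, set as the command begins (- or left out keeps the last). The fingers move at their own pace and stop on an object; FORCE is the grip in N (left out, the last holds). Time passes only in rows, so rows that do not move let the fingers close. It prints the time, the measured TCP pose, the force, the opening and the grip force at its end. No shift or turn number may pass 1 either way. Input that does not fit is refused with a message, and nothing moves.
- r.get_state(): the state, without advancing time (a new reading comes with each control period).
- viewer.capture(name): name is "scene" or "top"; returns a dict with "frame" (420x560x3 uint8, red, green, blue), "z_map" (420x560 float32, m along the optical axis (not along the pixel's ray), 0 where there is no reading), "fx", "fy", "cx", "cy" (pixels), "D" ([k1, k2, p1, p2, k3] as OpenCV has them; the pictures are not rectified), "cam_to_world" (4x4, takes a point from camera to world coordinates). Camera axes: x right, y down, z forward; pixel columns grow to the right and rows downward; lengths in m; the calibration is good to about 2 mm. A picture is of the moment at which its call begins.
- workorder.close_job(): hands the job in; it is judged then, once.
The state is a dict: "time_s": time; "joints": joint angles; "qd": joint speeds; "joint_torque": joint torques, N m; "tcp_pos": TCP position; "eef_rot": TCP orientation; "contact_force": force on the tool from outside, world axes, zero at the start; "moment": the same for the moment, N m; "gripper_width": finger opening in m; "gripper_force": force on a finger pad.
Only numpy, scipy, OpenCV 4.12 (cv2) and the standard library are available. Lean on these libraries where they do the work, as an engineer would, in place of code of your own. Each camera call takes 0.05 s, during which the arm holds its last target. There are 200 camera calls.

## Working session

There is one attempt and no reset: what is moved stays moved. The work goes in short steps, Python scripts to look and compute and a shell command to move; the robot and the scene stay as the last step left them, time stands still between calls to the robot, and variables do not carry over. Pictures are saved under pics/ and viewed, at most 10 in all, crops included, and the job is handed in when it is done.

```bash
ls; mkdir -p pics; cat > h.py <<'E'
import numpy as np, cv2, pickle
from scipy.spatial.transform import Rotation as R
from plant import r, viewer, workorder
def snap(n,tag):
    c=viewer.capture(n); pickle.dump(c,open(f'pics/{tag}.pkl','wb')); cv2.imwrite(f'pics/{tag}.png',c['frame'][:,:,::-1]); return c
def load(tag): return pickle.load(open(f'pics/{tag}.pkl','rb'))
def cloud(c):
    K=np.array([[c['fx'],0,c['cx']],[0,c['fy'],c['cy']],[0,0,1]])
    h,w=c['z_map'].shape
    uv=np.stack(np.meshgrid(np.arange(w),np.arange(h)),-1).reshape(-1,1,2).astype(float)
    n=cv2.undistortPoints(uv,K,np.array(c['D'],float)).reshape(h,w,2)
    z=c['z_map'][...,None]
    P=np.concatenate([n*z,z],-1); T=np.array(c['cam_to_world'])
    P=P@T[:3,:3].T+T[:3,3]; P[c['z_map']==0]=np.nan; return P
E
python3 - <<'E'
from h import *
snap('scene','s0');c=snap('top','t0')
print(np.array(c['cam_to_world']).round(2), r.grip_depth); print(r.get_state())
E
```

```text
drive.py
pics
plant.py
[[-0.01 -0.99  0.13  0.4 ]
 [-1.    0.01  0.01 -0.03]
 [-0.01 -0.13 -0.99  1.33]
 [ 0.    0.    0.    1.  ]] 0.0188
{'time_s': 0.1, 'joints': array([ 8.46877388e+01,  2.05854626e+01,  6.39512863e-01, -1.54405969e-02,
       -7.01357684e+01, -1.65070051e+01]), 'qd': array([ 0.09167367, -0.07244412,  0.15298384,  0.0060299 ,  0.02066653,
       -0.0156836 ]), 'joint_torque': array([-4.99848138e-04, -5.84165275e+01,  2.93749988e+01,  7.01554075e+00,
        1.01995678e-02, -4.62542789e-05]), 'tcp_pos': array([0.25076012, 0.62623256, 0.22574841]), 'eef_rot': array([ 1.79917525e+02, -9.30278402e-03, -2.18245166e+01]), 'contact_force': array([-0.19609562, -0.23136104,  0.31043574]), 'moment': array([-0.02391687,  0.01016661, -0.00645529]), 'gripper_force': 0.0, 'gripper_width': 0.08777298025778736}
```

View pics/s0.png

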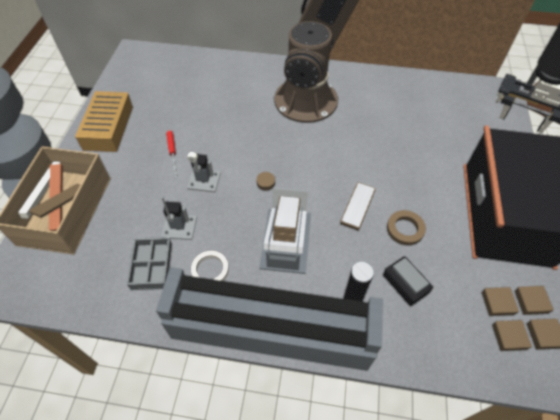

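View pics/t0.png

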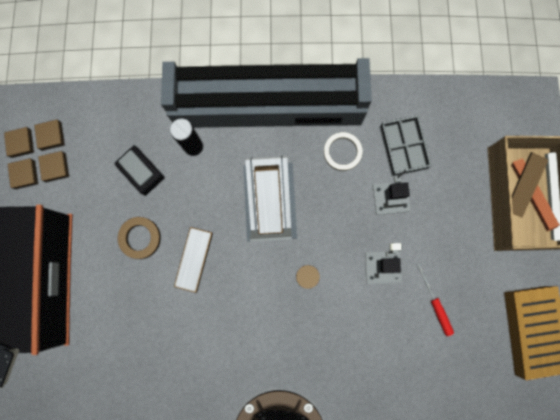

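The top view shows the bar at about (193,260), the magazine pile at (267,198), the near switch with the white roller at (396,247) and the whisker switch at (393,195). Next I measure them from the depth map.

```bash
cat > m.py <<'E'
from h import *
c=load('t0');P=cloud(c);F=c['frame'].astype(int)
def rect(m,name):
    q=P[m]; xy=q[:,:2].astype(np.float32); b=cv2.minAreaRect(xy); print(name,len(q),'zmed',np.nanmedian(q[:,2]).round(4),b)
def box(u0,v0,u1,v1):
    m=np.zeros(P.shape[:2],bool); m[v0:v1,u0:u1]=1; return m
Z=P[...,2]
print('bench z',np.nanmedian(Z[300:340,150:230]))
rect(box(165,215,225,305)&(Z>.012)&(Z<.04),'bar')
# pile
B=box(240,150,300,245)
for v in range(152,246,6): print(v,(Z[v,244:298:4]*1000).round(0))
print('roller',)
m=box(380,225,420,285)&(Z>.14); rect(m,'roller>.14'); print(P[m].round(3)[:40:3])
m=box(360,240,415,290)&(Z>.06)&(Z<.14); rect(m,'box')
m=box(360,240,415,290)&(Z>.004)&(Z<.05); rect(m,'foot')
m=box(370,170,420,225)&(Z>.125); rect(m,'whisker') if m.any() else 0
m=box(370,165,420,225)&(Z>.06);rect(m,'wbox')
for n,u,v in [('ring',0,0)]: pass
E
python3 m.py
python3 - <<'E'
from h import *
c=load('t0')['frame'][:,:,::-1]
a=cv2.resize(c[150:250,240:300],None,fx=5.5,fy=5.5,interpolation=cv2.INTER_CUBIC)
b=cv2.resize(c[205:305,360:430],None,fx=5.5,fy=5.5,interpolation=cv2.INTER_CUBIC)
cv2.imwrite('pics/crop1.png',np.hstack([a,b]))
E
```

```text
bench z -0.0007864487622879501
bar 1447 zmed 0.0196 ((0.4493839740753174, 0.2147788405418396), (0.06193488463759422, 0.1584101766347885), 75.13679504394531)
152 [ 0.  0.  1. -1.  2. -1.  1. -0.  3. -2. -2. -3. -3. -2.]
158 [ -2. 108. 113. 112. 116. 119. 121. 123. 126. 125. 124.   2.  -8.  -4.]
164 [  1. 117. 120. 118. 116. 119. 121. 120. 118. 115. 119.  10.   7.   1.]
170 [  4. 113. 121. 159. 156. 156. 161. 154. 153. 115. 107.   8.   6.  -3.]
176 [  6. 105. 124. 153. 149. 150. 151. 149. 154. 105. 101.   6.  10.  -5.]
182 [  8. 102. 114. 145. 147. 147. 145. 147. 144.  99.  97. 100.   6.  -3.]
188 [ -0.  97. 109. 144. 140. 140. 136. 142. 141. 140. 105.  91.   6.   0.]
194 [ -5.  89.  90. 136. 136. 132. 132. 133. 130. 131. 100.  87.   7.   4.]
200 [ -1.   3.  82. 128. 130. 128. 124. 124. 125. 127.  96.  78.   8.  -0.]
206 [  0.   9.  74. 121. 121. 125. 121. 120. 124. 119.  90.  71.  14.   2.]
212 [  3.   7.  69.  68. 114. 112. 116. 111. 112. 114.  84.  64.   9.  -0.]
218 [  1.   7.  59.  63. 112. 110. 107. 109. 103. 105.  63.  62.   7.  -1.]
224 [  4.   7.  57.  69. 101. 105.  97. 105. 
[... 540 characters left out ...]
-0.262  0.173]
 [ 0.47  -0.268  0.176]
 [ 0.47  -0.275  0.177]
 [ 0.47  -0.283  0.174]
 [ 0.468 -0.262  0.176]
 [ 0.467 -0.268  0.177]
 [ 0.467 -0.275  0.176]
 [ 0.467 -0.282  0.176]]
box 457 zmed 0.1125 ((0.42770564556121826, -0.2712652385234833), (0.06283624470233917, 0.051433030515909195), 4.018209934234619)
foot 637 zmed 0.0079 ((0.42998018860816956, -0.2839612066745758), (0.1391303986310959, 0.1259067952632904), 89.33240509033203)
whisker 23 zmed 0.1637 ((0.637606143951416, -0.2975124716758728), (0.0054736267775297165, 0.004006299655884504), 62.481475830078125)
wbox 540 zmed 0.1115 ((0.609418511390686, -0.30006855726242065), (0.06433594971895218, 0.050436146557331085), 4.81771183013916)
```

View pics/crop1.png

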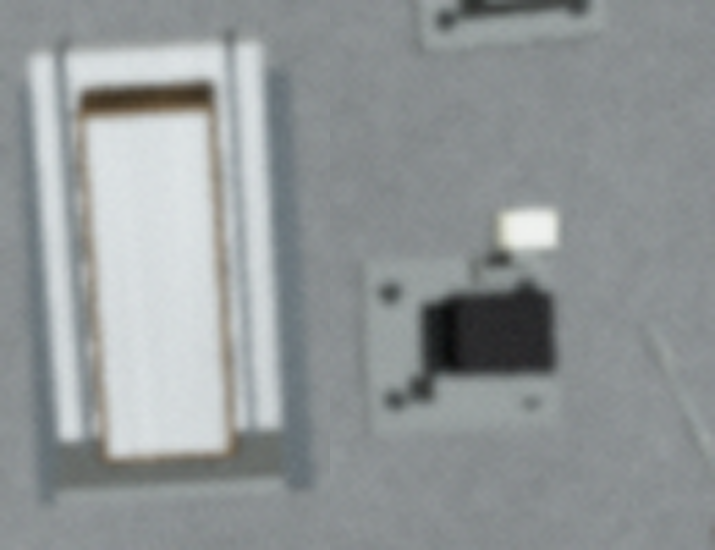

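```bash
cat > m2.py <<'E'
from h import *
c=load('t0');P=cloud(c);F=c['frame'].astype(int)
Z=P[...,2]
m=np.zeros(Z.shape,bool); m[165:236,248:292]=1
m&=(Z>.088)
q=P[m]
a=np.array([-np.tan(np.radians(25)),0,1]);
# robust plane
sel=q[(q[:,0]>.5)]
d=sel[:,2]-np.tan(np.radians(25))*sel[:,0]; md=np.median(d[d>np.median(d)-.03]); 
for it in range(6):
    if it==0: k=abs(d-md)<.012
    A=np.c_[sel[:,0],sel[:,1],np.ones(len(sel))]
    co=np.linalg.lstsq(A[k],sel[k,2],rcond=None)[0]; k=abs(sel[:,2]-A@co)<.008
print('plane',co,k.sum(),'slope',np.degrees(np.arctan(np.hypot(co[0],co[1]))),'dir',np.degrees(np.arctan2(co[1],co[0])))
g=sel[k]; 
b=cv2.minAreaRect(g[:,:2].astype(np.float32)); print('xy rect',b)
n=np.array([-co[0],-co[1],1]);n/=np.linalg.norm(n)
# yaw from row centroids along x
xs=np.arange(g[:,0].min()+.01,g[:,0].max()-.01,.006)
cy=[(lambda w:(np.quantile(w,.04)+np.quantile(w,.96))/2)(g[abs(g[:,0]-x)<.004,1]) for x in xs]
l=np.polyfit(xs,cy,1); print('axis yaw',np.degrees(np.arctan(l[0])))
yaw=np.arctan(l[0]); s=np.radians(25)
X=np.array([np.cos(yaw)*np.cos(s),np.sin(yaw)*np.cos(s),np.sin(s)]);Y=np.array([-np.sin(yaw),np.cos(yaw),0]);N=np.cross(X,Y)
C0=g.mean(0); L=(g-C0)@np.c_[X,Y,N]
ex=[np.quantile(L[:,0],t) for t in(.005,.995)];ey=[np.quantile(L[:,1],t) for t in(.03,.97)]
print('len',ex,'wid',ey,'n off',np.median(L[:,2]))
ctr=C0+X*sum(ex)/2+Y*sum(ey)/2; print('top centre',ctr)
# end plate
e=P[232:241,248:292].reshape(-1,3); e=e[e[:,2]>.085]; e2=(e-ctr)@np.c_[X,Y,N]; print('endplate in pile frame',e2[e2[:,0]<-.07].mean(0), np.quantile(e2[e2[:,0]<-.07],[.1,.9],axis=0))
# colour edges -> bar yaw and pose
m=np.zeros(Z.shape,bool); m[215:305,165:225]=1; m&=(Z>.01)&(Z<.04)
w=P[m]; mu=w[:,:2].mean(0); u,sv,vt=np.linalg.svd(w[:,:2]-mu); print('bar',mu,np.degrees(np.arctan2(vt[0,1],vt[0,0])))
E
python3 m2.py
```

```text
plane [ 0.45837471  0.01716162 -0.14054743] 1674 slope 24.640727917735983 dir 2.1441612664404346
xy rect ((0.5785945653915405, 0.008684627711772919), (0.09435296058654785, 0.1522146761417389), 89.0792007446289)
axis yaw 2.585379567299975
len [np.float64(-0.08421886421702637), np.float64(0.07936901915812268)] wid [np.float64(-0.02837481756995884), np.float64(0.028603532500489377)] n off -8.407370827791088e-05
top centre [0.57741763 0.01529328 0.12437231]
endplate in pile frame [-0.08134584  0.00051954  0.01044482] [[-0.08520004 -0.03735337 -0.00185221]
 [-0.07644295  0.03783587  0.02110691]]
bar [0.44962444 0.21392562] 165.23464431941377
```

```bash
cat >> h.py <<'E'
def ray(c,u,v):
    K=np.array([[c['fx'],0,c['cx']],[0,c['fy'],c['cy']],[0,0,1]])
    n=cv2.undistortPoints(np.array([[[u,v]]],float),K,np.array(c['D'],float)).ravel()
    T=np.array(c['cam_to_world']); return T[:3,3],T[:3,:3]@np.array([n[0],n[1],1])
def hit(c,u,v,n,d):
    o,k=ray(c,u,v); return o+k*(d-n@o)/(n@k)
E
python3 - <<'E'
from h import *
c=load('t0'); n=np.array([-.4584,-.0172,1]);d=-.1405
q=np.array([hit(c,240+(x+.5)/5.5-.5,150+(y+.5)/5.5-.5,n,d) for x,y in [(82,110),(213,110),(235,453),(103,460)]])
print(q.round(4),q.mean(0)); print([np.linalg.norm(q[i]-q[(i+1)%4]).round(4) for i in range(4)])
a=(q[0]+q[1]-q[2]-q[3]); print('yaw',np.degrees(np.arctan2(a[1],a[0])),'slope',np.degrees(np.arctan2(a[2],np.hypot(a[0],a[1]))))
# endplate outer/inner top edge at crop y~ 490 (outer),: 3-plane
# roller in colour: top face z=.178 at crop (499..558,208..249) minus 330 offset
for z in (.178,.165): 
  for x,y in [(499,209),(558,209),(558,249),(499,249)]: print(z,hit(c,360+(x-330.5+.5)/5.5-.5,205+(y+.5)/5.5-.5,np.array([0,0,1.]),z).round(4))
# arm scene cam check of bar
s=load('s0');P=cloud(s)
w=P[180:232,338:380].reshape(-1,3); w=w[(w[:,2]>.01)&(w[:,2]<.04)]; print('bar scene',cv2.minAreaRect(w[:,:2].astype(np.float32)))
w=P[190:250,262:312].reshape(-1,3); C=np.array([.5776,.0153,.1244]); y=np.radians(2.5); S=np.radians(25)
X=np.array([np.cos(y)*np.cos(S),np.sin(y)*np.cos(S),np.sin(S)]);Y=np.array([-np.sin(y),np.cos(y),0]);N=np.cross(X,Y)
L=(w-C)@np.c_[X,Y,N]; k=(abs(L[:,2])<.006)&(abs(L[:,0])<.09)&(abs(L[:,1])<.036);L=L[k]; print(len(L),np.quantile(L,[.02,.5,.98],axis=0).round(4), cv2.minAreaRect(L[:,:2].astype(np.float32)))
w=P[145:192,180:225].reshape(-1,3); w=w[w[:,2]>.14];print('roller scene',w.mean(0),np.nanmin(w,0),np.nanmax(w,0))
E
```

```text
[[ 0.6503  0.0459  0.1584]
 [ 0.6498 -0.0094  0.1572]
 [ 0.5098 -0.0164  0.0929]
 [ 0.5074  0.0415  0.0928]] [0.57931506 0.01538964 0.12532273]
[np.float64(0.0554), np.float64(0.1542), np.float64(0.058), np.float64(0.1573)]
yaw 2.2995374316530035 slope 24.641917183412016
0.178 [ 0.4752 -0.2598  0.178 ]
0.178 [ 0.4748 -0.2842  0.178 ]
0.178 [ 0.4584 -0.2835  0.178 ]
0.178 [ 0.4588 -0.2592  0.178 ]
0.165 [ 0.476  -0.2624  0.165 ]
0.165 [ 0.4756 -0.287   0.165 ]
0.165 [ 0.459  -0.2864  0.165 ]
0.165 [ 0.4595 -0.2618  0.165 ]
bar scene ((0.44811898469924927, 0.21681872010231018), (0.06020347401499748, 0.16399405896663666), 75.09634399414062)
793 [[-0.0837 -0.0268 -0.004 ]
 [ 0.0091  0.0026  0.0018]
 [ 0.0825  0.0315  0.0045]] ((0.00039537250995635986, 0.0009028986096382141), (0.1727030724287033, 0.06960690766572952), 1.1305391788482666)
roller scene [ 0.46951537 -0.26950015  0.16981147] [ 0.45970653 -0.28348829  0.15092406] [ 0.47736571 -0.25681204  0.17937124]
```

```bash
cat >> h.py <<'E'
def down(yaw): return R.from_euler('xyz',[180,0,yaw],degrees=True)
def tilt(yaw,s=25):
    y=np.radians(yaw);S=np.radians(s)
    X=np.array([np.cos(y)*np.cos(S),np.sin(y)*np.cos(S),np.sin(S)]);Y=np.array([-np.sin(y),np.cos(y),0]);N=np.cross(X,Y)
    return R.from_matrix(np.c_[X,-Y,-N]),X,Y,N
def rel(p,Rg):
    s=r.get_state(); R0=R.from_euler('xyz',s['eef_rot'],degrees=True)
    d=R0.inv().apply(np.array(p)-s['tcp_pos']); v=(R0.inv()*Rg).as_rotvec(degrees=True)
    print(s['time_s'],'F',s['contact_force'].round(2),'shift',d.round(4),'rot',v.round(2), 'n',np.linalg.norm(d)/.0417)
E
python3 -c "
from h import *
rel([.449,.2145,.10],down(-14.9))"
```

```text
0.1 F [-0.2  -0.23  0.31] shift [0.3371 0.3083 0.1262] rot [ 0.08 -0.   -6.92] n 11.365879656242651
```

Careful with the scale: turns go in shares of 4 rad. That gives: -6.9 degrees / 229.1831 = -0.0301.

```bash
echo '[[[0.03, 0.027, 0.011, 0, 0, -0.0044], [0.06, 0.055, 0.022, 0, 0, -0.0087], [0.09, 0.082, 0.034, 0, 0, -0.0131], [0.12, 0.11, 0.045, 0, 0, -0.0175], [0.15, 0.137, 0.056, 0, 0, -0.0218], [0.18, 0.165, 0.067, 0, 0, -0.0262], [0.21, 0.192, 0.079, 0, 0, -0.0301], [0.24, 0.22, 0.09, 0, 0, -0.0301], [0.27, 0.247, 0.101, 0, 0, -0.0301], [0.3, 0.275, 0.112, 0, 0, -0.0301], [0.325, 0.297, 0.122, 0, 0, -0.0301], [0.337, 0.308, 0.126, 0, 0, -0.0301]]]' | python3 drive.py 0.088
echo '[[[0, 0, 0, 0, 0, 0], [0, 0, 0, 0, 0, 0]]]' | python3 drive.py
python3 -c "
from h import *
rel([.449,.2145,.003],down(-14.9))
snap('top','t1')
from h import *
c=cv2.imread('pics/t1.png'); cv2.imwrite('pics/c1.png',cv2.resize(c[190:330,140:280],None,fx=4,fy=4,interpolation=cv2.INTER_CUBIC))"
```

```text
time_s: 1.1
tcp_pos: [0.449, 0.2112, 0.0989]
eef_rot: [179.8, 0.1, -15.1]
contact_force: [-0.3, 0.4, -0.7]
gripper_width: 0.0874
gripper_force: 0.0
time_s: 1.27
tcp_pos: [0.4494, 0.2142, 0.1001]
eef_rot: [179.9, 0.0, -15.1]
contact_force: [0.3, 0.5, -0.2]
gripper_width: 0.0877
gripper_force: 0.0
1.2667 F [ 0.3   0.47 -0.17] shift [-0.0004 -0.0003  0.0971] rot [ 0.06  0.03 -0.16] n 2.3293361495423546
```

View pics/c1.png

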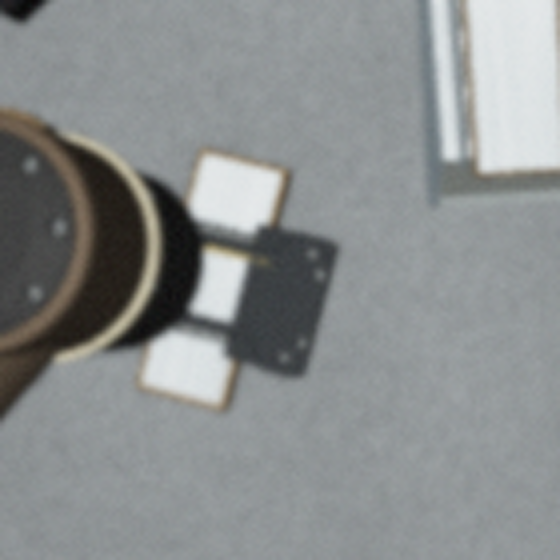

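The gripper (dark body about (285,300) in the crop) is lined up over the bar's middle, with both ends of the bar visible about equally. Next I descend and grip.

```bash
echo '[[[0, 0, 0.03, 0, 0, 0], [0, 0, 0.06, 0, 0, 0], [0, 0, 0.08, 0, 0, 0], [0, 0, 0.09, 0, 0, 0], [0, 0, 0.096, 0, 0, 0], [0, 0, 0.096, 0, 0, 0], [0, 0, 0.096, 0, 0, 0]]]' | python3 drive.py 0.088
echo '[[[0, 0, 0, 0, 0, 0], [0, 0, 0, 0, 0, 0], [0, 0, 0, 0, 0, 0], [0, 0, 0, 0, 0, 0], [0, 0, 0, 0, 0, 0], [0, 0, 0, 0, 0, 0], [0, 0, 0, 0, 0, 0], [0, 0, 0, 0, 0, 0], [0, 0, 0, 0, 0, 0], [0, 0, 0, 0, 0, 0]]]' | python3 drive.py 0.04 30
```

```text
time_s: 1.9
tcp_pos: [0.4494, 0.2163, 0.0049]
eef_rot: [-180.0, -0.0, -14.8]
contact_force: [0.2, 0.9, -0.4]
gripper_width: 0.0876
gripper_force: 0.0
time_s: 2.73
tcp_pos: [0.4494, 0.2155, 0.005]
eef_rot: [-180.0, -0.0, -14.9]
contact_force: [-0.3, 0.3, 5.3]
gripper_width: 0.0598
gripper_force: 30.0
```

```bash
echo '[[[0, 0, -0.01, 0, 0, 0], [0, 0, -0.03, 0, 0, 0], [0, 0, -0.06, 0, 0, 0], [0, 0, -0.1, 0, 0, 0], [0, 0, -0.14, 0, 0, 0], [0, 0, -0.18, 0, 0, 0], [0, 0, -0.21, 0, 0, 0], [0, 0, -0.21, 0, 0, 0], [0, 0, -0.21, 0, 0, 0]]]' | python3 drive.py
python3 -c "
from h import *
Rg,X,Y,N=tilt(2.4)
C=np.array([.5785,.0154,.1248]); rel(C+N*.085,Rg)
P=cloud(snap('scene','s1'));P2=cloud(snap('top','t2'));s=r.get_state();R0=R.from_euler('xyz',s['eef_rot'],degrees=True)
for Q in(P,P2):
  L=R0.inv().apply((Q.reshape(-1,3)-s['tcp_pos'])); k=(abs(L[:,0])<.1)&(abs(L[:,0])>.043)&(abs(L[:,1])<.04)&(L[:,2]>-.035)&(L[:,2]<.02); L=L[k]
  for sg in(-1,1):
    l=L[L[:,0]*sg>0]; print(len(l),np.quantile(l,[.01,.5,.99],axis=0).round(4) if len(l)>5 else '')
"
```

```text
time_s: 3.48
tcp_pos: [0.4495, 0.2159, 0.2158]
eef_rot: [-179.8, -0.1, -14.9]
contact_force: [-0.5, -0.0, -4.0]
gripper_width: 0.0597
gripper_force: 30.0
3.4833 F [-0.5  -0.03 -3.99] shift [0.142  0.1712 0.0136] rot [  3.61  24.72 -17.1 ] n 5.344473940654811
55 [[-0.0549 -0.0289 -0.0222]
 [-0.0472 -0.0054 -0.0184]
 [-0.0431  0.0266 -0.0154]]
381 [[ 0.0434 -0.0317 -0.022 ]
 [ 0.0674 -0.0028 -0.0181]
 [ 0.0814  0.0272 -0.0001]]
474 [[-0.0791 -0.0292 -0.0203]
 [-0.0623  0.0038 -0.0155]
 [-0.0437  0.0309 -0.0007]]
464 [[ 0.0435 -0.0274 -0.0202]
 [ 0.0616  0.0031 -0.0152]
 [ 0.0794  0.0301 -0.0023]]
```

Scaled: 24.72 degrees / 229.1831 = 0.1079.

```bash
echo '[[[0.01, 0.012, 0, 0.0017, 0.0109, -0.0074], [0.028, 0.034, 0, 0.0039, 0.0271, -0.0188], [0.05, 0.06, 0, 0.0061, 0.0432, -0.0297], [0.071, 0.086, 0.003, 0.0087, 0.0593, -0.041], [0.095, 0.115, 0.006, 0.0109, 0.0755, -0.0524], [0.118, 0.142, 0.01, 0.0131, 0.0916, -0.0633], [0.135, 0.162, 0.0136, 0.0148, 0.1025, -0.0707], [0.142, 0.1712, 0.0136, 0.0158, 0.1079, -0.0746], [0.142, 0.1712, 0.0136, 0.0158, 0.1079, -0.0746], [0.142, 0.1712, 0.0136, 0.0158, 0.1079, -0.0746]]]' | python3 drive.py
cat > pl.py <<'E'
from h import *
Rg,X,Y,N=tilt(2.4)
C=np.array([.5785,.0154,.1248]); s=r.get_state()
print('tcp in pile frame',((s['tcp_pos']-C)@np.c_[X,Y,N]).round(4),'Fpile',(s['contact_force']@np.c_[X,Y,N]).round(2))
rel(C+N*.02,Rg)
E
python3 pl.py
```

```text
time_s: 4.42
tcp_pos: [0.5409, 0.0119, 0.1986]
eef_rot: [179.7, -24.6, 2.4]
contact_force: [0.4, -0.5, -1.8]
gripper_width: 0.0593
gripper_force: 30.0
tcp in pile frame [-0.0029 -0.002   0.0828] Fpile [-0.43 -0.54 -1.79]
4.4167 F [ 0.39 -0.52 -1.8 ] shift [ 0.0033 -0.0023  0.0628] rot [0.27 0.36 0.  ] n 1.5089418602459255
```

Scaled: 0.3 degrees / 229.1831 = 0.0013.

```bash
echo '[[[0.003, -0.001, 0.02, 0.0009, 0.0013, 0], [0.006, -0.002, 0.04, 0.0009, 0.0013, 0], [0.006, -0.002, 0.05, 0.0009, 0.0013, 0], [0.006, -0.002, 0.055, 0.0009, 0.0013, 0], [0.006, -0.002, 0.055, 0.0009, 0.0013, 0], [0.006, -0.002, 0.055, 0.0009, 0.0013, 0]]]' | python3 drive.py
cat >> pl.py <<'E'
import sys
if len(sys.argv)>1:
  t=sys.argv[1]
  for nm in('scene','top'):
    c=snap(nm,nm[0]+t);Q=cloud(c).reshape(-1,3)
    L=(Q-C)@np.c_[X,Y,N]; h=((s['tcp_pos']-C)@N)+.015
    k=(abs(L[:,2]-h)<.009)&(abs(L[:,0])<.1)&(abs(L[:,0])>.043)&(abs(L[:,1])<.045); l=L[k]
    for sg in(-1,1):
      g=l[l[:,0]*sg>0]; print(nm,len(g),np.quantile(g,[.01,.5,.99],axis=0).round(4).tolist() if len(g)>5 else '')
  c=cv2.imread(f'pics/s{t}.png'); cv2.imwrite(f'pics/c{t}.png',cv2.resize(c[170:280,230:340],None,fx=5,fy=5,interpolation=cv2.INTER_CUBIC))
E
python3 pl.py 3
```

```text
time_s: 4.92
tcp_pos: [0.5706, 0.0169, 0.1525]
eef_rot: [180.0, -25.1, 2.5]
contact_force: [-0.0, -0.3, -2.4]
gripper_width: 0.0598
gripper_force: 30.0
tcp in pile frame [0.0046 0.0018 0.0285] Fpile [-1.06 -0.27 -2.21]
4.9167 F [-0.01 -0.27 -2.45] shift [-0.0046  0.0018  0.0084] rot [-0.02 -0.05  0.13] n 0.23509875341703512
scene 112 [[-0.0758, -0.0261, 0.0425], [-0.0579, 0.0025, 0.045], [-0.0439, 0.0309, 0.0475]]
scene 280 [[0.0439, -0.0264, 0.0346], [0.0733, 0.0033, 0.0444], [0.0872, 0.0321, 0.0476]]
top 0 
top 497 [[0.0437, -0.0283, 0.0363], [0.0652, 0.0008, 0.0436], [0.0851, 0.03, 0.0482]]
```

View pics/c3.png

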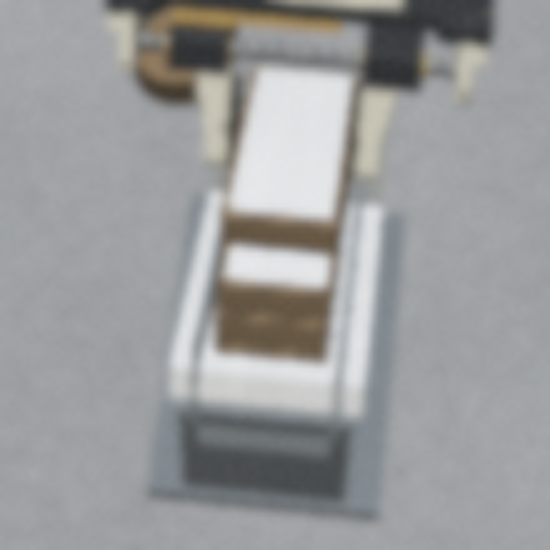

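```bash
echo '[[[-0.001, 0, 0.003, 0, 0, 0], [-0.002, 0.001, 0.006, 0, 0, 0], [-0.003, 0.001, 0.009, 0, 0, 0], [-0.003, 0.001, 0.012, 0, 0, 0], [-0.003, 0.001, 0.014, 0, 0, 0], [-0.003, 0.001, 0.015, 0, 0, 0], [-0.003, 0.001, 0.015, 0, 0, 0], [-0.003, 0.001, 0.015, 0, 0, 0]]]' | python3 drive.py;python3 pl.py
echo '[[[0, 0, 0.001, 0, 0, 0], [0, 0, 0.002, 0, 0, 0], [0, 0, 0.003, 0, 0, 0], [0, 0, 0.003, 0, 0, 0], [0, 0, 0.003, 0, 0, 0]]]' | python3 drive.py;python3 pl.py
```

```text
time_s: 5.68
tcp_pos: [0.5746, 0.0155, 0.1388]
eef_rot: [-180.0, -25.2, 2.5]
contact_force: [-0.2, -0.9, -3.5]
gripper_width: 0.0599
gripper_force: 30.0
tcp in pile frame [0.0024 0.0003 0.0143] Fpile [-1.71 -0.87 -3.09]
5.6833 F [-0.21 -0.88 -3.52] shift [-0.0024  0.0002 -0.0057] rot [-0.06 -0.19  0.07] n 0.14800244031550824
time_s: 6.1
tcp_pos: [0.5758, 0.0156, 0.1359]
eef_rot: [-180.0, -25.2, 2.5]
contact_force: [-0.5, -0.3, -2.6]
gripper_width: 0.0596
gripper_force: 30.0
tcp in pile frame [0.0023 0.0003 0.0112] Fpile [-1.58 -0.23 -2.1 ]
6.1 F [-0.53 -0.25 -2.57] shift [-0.0022  0.0003 -0.0088] rot [-0.06 -0.17  0.09] n 0.21814376721282167
```

Still free. I step down gently now.

```bash
echo '[[[0, 0, 0.001, 0, 0, 0], [0, 0, 0.002, 0, 0, 0], [0, 0, 0.003, 0, 0, 0], [0, 0, 0.003, 0, 0, 0]]]' | python3 drive.py >/dev/null;python3 pl.py
echo '[[[0, 0, 0.001, 0, 0, 0], [0, 0, 0.0015, 0, 0, 0], [0, 0, 0.0015, 0, 0, 0]]]' | python3 drive.py>/dev/null;python3 pl.py
echo '[[[0, 0, 0.001, 0, 0, 0], [0, 0, 0.001, 0, 0, 0], [0, 0, 0.001, 0, 0, 0]]]' | python3 drive.py>/dev/null;python3 pl.py
```

```text
tcp in pile frame [0.0022 0.0004 0.008 ] Fpile [-0.78 -0.8  -2.75]
6.4333 F [ 0.48 -0.78 -2.82] shift [-0.0022  0.0004 -0.012 ] rot [-0.06 -0.17  0.09] n 0.29170429864619074
tcp in pile frame [0.0023 0.0004 0.0066] Fpile [-0.32  0.14 -2.13]
6.6833 F [ 0.61  0.17 -2.07] shift [-0.0022  0.0003 -0.0134] rot [-0.06 -0.17  0.09] n 0.32493457762596173
tcp in pile frame [0.0023 0.0004 0.0057] Fpile [-1.58  0.11 -2.43]
6.9333 F [-0.41  0.1  -2.87] shift [-0.0023  0.0004 -0.0143] rot [-0.06 -0.18  0.08] n 0.34689838815163215
```

```bash
for i in 1; do echo '[[[0, 0, 0.001, 0, 0, 0], [0, 0, 0.001, 0, 0, 0], [0, 0, 0.001, 0, 0, 0]]]' | python3 drive.py>/dev/null;python3 pl.py
echo '[[[0, 0, 0.001, 0, 0, 0], [0, 0, 0.001, 0, 0, 0], [0, 0, 0.001, 0, 0, 0]]]' | python3 drive.py>/dev/null;python3 pl.py; done
```

```text
tcp in pile frame [0.0025 0.0003 0.0053] Fpile [-4.44 -0.38  7.91]
7.1833 F [-7.34 -0.69  5.3 ] shift [-0.0024  0.0003 -0.0147] rot [-0.06 -0.24  0.07] n 0.3568490231794097
tcp in pile frame [0.0027 0.0003 0.0051] Fpile [-8.83  2.96 23.48]
7.4333 F [-18.04   2.21  17.54] shift [-0.0026  0.0002 -0.0149] rot [-0.06 -0.31  0.08] n 0.3621442732925717
```

Contact is felt (bar pressing at about 8 to 25 N). I ease off slightly, hold, then release and retreat along the normal.

```bash
echo '[[[0, 0, -0.0006, 0, 0, 0], [0, 0, -0.0006, 0, 0, 0], [0, 0, -0.0006, 0, 0, 0]]]' | python3 drive.py;python3 pl.py
```

```text
time_s: 7.68
tcp_pos: [0.5787, 0.0157, 0.1306]
eef_rot: [-180.0, -25.3, 2.5]
contact_force: [-12.0, 0.2, 10.8]
gripper_width: 0.0597
gripper_force: 30.0
tcp in pile frame [0.0027 0.0003 0.0052] Fpile [-6.33  0.66 14.82]
7.6833 F [-12.01   0.16  10.75] shift [-0.0026  0.0003 -0.0148] rot [-0.06 -0.26  0.08] n 0.36121802592262225
```

```bash
echo '[[[0, 0, 0, 0, 0, 0], [0, 0, 0, 0, 0, 0], [0, 0, 0, 0, 0, 0], [0, 0, 0, 0, 0, 0], [0, 0, 0, 0, 0, 0], [0, 0, 0, 0, 0, 0]]]' | python3 drive.py 0.088
echo '[[[0, 0, -0.008, 0, 0, 0], [0, 0, -0.02, 0, 0, 0], [0, 0, -0.04, 0, 0, 0], [0, 0, -0.07, 0, 0, 0], [0, 0, -0.1, 0, 0, 0], [0, 0, -0.12, 0, 0, 0], [0, 0, -0.12, 0, 0, 0]]]' | python3 drive.py
python3 -c "
from h import *
rel([.44,-.08,.27],down(0))"
```

```text
time_s: 8.18
tcp_pos: [0.5789, 0.0159, 0.1297]
eef_rot: [-180.0, -25.2, 2.5]
contact_force: [-1.4, 1.3, -0.8]
gripper_width: 0.0866
gripper_force: 0.0
time_s: 8.77
tcp_pos: [0.5286, 0.0148, 0.2433]
eef_rot: [-179.8, -25.6, 2.5]
contact_force: [0.5, -0.2, 0.3]
gripper_width: 0.0877
gripper_force: 0.0
8.7667 F [ 0.45 -0.19  0.33] shift [-0.0721  0.0906 -0.0644] rot [ -0.78 -25.57   2.49] n 3.1773674171991115
```

Scaled: -25.5 degrees / 229.1831 = -0.1113.

```bash
python3 -c "
from h import *
rel([.467,-.19,.25],down(0))"
echo '[[[-0.018, 0.023, -0.015, -0.0009, -0.0262, 0.0026], [-0.036, 0.046, -0.031, -0.0017, -0.0524, 0.0052], [-0.054, 0.068, -0.048, -0.0026, -0.0829, 0.0079], [-0.072, 0.09, -0.064, -0.0034, -0.1113, 0.0109], [-0.072, 0.09, -0.064, -0.0034, -0.1113, 0.0109]]]' | python3 drive.py 0 10
python3 -c "
from h import *
rel([.467,-.18,.25],down(0))"
```

```text
8.7667 F [ 0.45 -0.19  0.33] shift [-0.0607  0.2018 -0.0372] rot [ -0.78 -25.57   2.49] n 5.13155650855169
time_s: 9.18
tcp_pos: [0.4395, -0.0827, 0.2666]
eef_rot: [179.8, 0.7, -0.3]
contact_force: [1.6, 0.5, 0.4]
gripper_width: 0.0599
gripper_force: 0.0
9.1833 F [1.59 0.46 0.4 ] shift [0.0281 0.0971 0.0167] rot [ 0.24  0.72 -0.25] n 2.4579342684847054
```

```bash
echo '[[[0.01, 0.035, 0.006, 0, 0, 0], [0.02, 0.07, 0.012, 0, 0, 0], [0.028, 0.095, 0.017, 0, 0, 0], [0.028, 0.095, 0.017, 0, 0, 0], [0.028, 0.095, 0.017, 0, 0, 0], [0.028, 0.095, 0.017, 0, 0, 0], [0.028, 0.095, 0.017, 0, 0, 0]]]' | python3 drive.py 0 10
python3 - <<'E'
from h import *
Rg,X,Y,N=tilt(2.4);C=np.array([.5785,.0154,.1248])
im=[]
for nm,(a,b,u,v) in (('scene',(140,290,170,340)),('top',(150,290,225,425))):
    c=snap(nm,nm[0]+'4');L=(cloud(c).reshape(-1,3)-C)@np.c_[X,Y,N]
    k=(abs(L[:,2]-.0205)<.008)&(abs(L[:,0])<.1)&(abs(L[:,1])<.05);l=L[k].astype(np.float32)
    l=l[(l[:,0]>-.079)] if nm=='top' else l
    print(nm,len(l),np.quantile(l,[.01,.5,.99],axis=0).round(4).tolist(),cv2.minAreaRect(l[:,:2]))
    A=np.c_[l[:,:2],np.ones(len(l))]; print('slope err deg',np.degrees(np.linalg.lstsq(A,l[:,2],rcond=None)[0][:2]))
    im.append(cv2.resize(c['frame'][a:b,u:v,::-1],(400,int(400*(b-a)/(v-u))),interpolation=cv2.INTER_CUBIC))
h=min(i.shape[0] for i in im)
cv2.imwrite('pics/c4.png',np.hstack([i[:h] for i in im]))
rel([.467,-.19,.143],down(0))
E
```

```text
time_s: 9.77
tcp_pos: [0.4671, -0.1748, 0.2487]
eef_rot: [179.8, 0.3, -0.1]
contact_force: [0.6, -0.6, -0.1]
gripper_width: 0.0128
gripper_force: 0.0Traceback (most recent call last):
  File "<stdin>", line 8, in <module>
cv2.error: OpenCV(4.12.0) /io/opencv/modules/imgproc/src/convhull.cpp:143: error: (-215:Assertion failed) total >= 0 && (depth == CV_32F || depth == CV_32S) in function 'convexHull'
```

```bash
python3 - <<'E'
from h import *
Rg,X,Y,N=tilt(2.4);C=np.array([.5785,.0154,.1248])
im=[]
for nm,(a,b,u,v) in (('scene',(140,290,170,340)),('top',(150,290,225,425))):
    c=snap(nm,nm[0]+'4');L=(cloud(c).reshape(-1,3)-C)@np.c_[X,Y,N]
    k=(abs(L[:,2]-.0205)<.008)&(abs(L[:,0])<.1)&(abs(L[:,1])<.05);l=L[k].astype(np.float32)
    l=l[(l[:,0]>-.079)] if nm=='top' else l
    print(nm,len(l),np.quantile(l,[.01,.5,.99],axis=0).round(4).tolist(),cv2.minAreaRect(np.ascontiguousarray(l[:,:2])))
    A=np.c_[l[:,:2],np.ones(len(l))]; print('slope err deg',np.degrees(np.linalg.lstsq(A,l[:,2],rcond=None)[0][:2]))
    im.append(cv2.resize(c['frame'][a:b,u:v,::-1],(400,int(400*(b-a)/(v-u))),interpolation=cv2.INTER_CUBIC))
h=min(i.shape[0] for i in im)
cv2.imwrite('pics/c4.png',np.hstack([i[:h] for i in im]))
rel([.467,-.19,.143],down(0))
E
```

```text
scene 849 [[-0.0876, -0.0427, 0.013], [0.0075, 0.0019, 0.0217], [0.0833, 0.045, 0.0244]] ((-0.0036669746041297913, 0.0015140809118747711), (0.177770733833313, 0.09729216247797012), 0.4111218750476837)
slope err deg [-0.12928436 -0.04382516]
top 754 [[0.0145, -0.03, 0.0145], [0.0494, -0.0008, 0.02], [0.0821, 0.0286, 0.0254]] ((0.04836200177669525, -0.0007327180355787277), (0.05996590852737427, 0.06874726712703705), 89.96485900878906)
slope err deg [-0.27899899  0.29502032]
9.9167 F [0.81 0.21 0.02] shift [0.0002 0.015  0.1062] rot [ 0.2   0.25 -0.01] n 2.5729187742871003
```

View pics/c4.png

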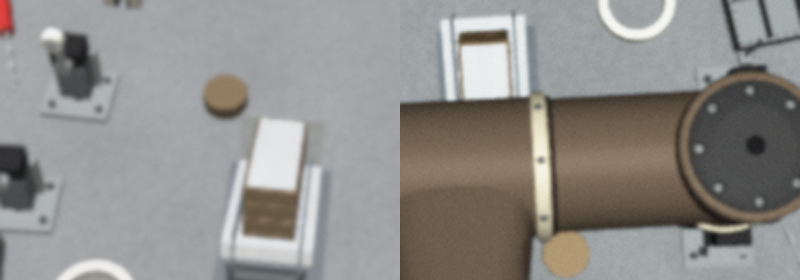

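The bar lies flush on the pile (scene crop, about (275,150); measured about +2 mm up the slope and 0 across). The roller is upright at (53,42). Next I lower the closed fingers beside it.

```bash
echo '[[[0, 0.005, 0.03, 0, 0, 0], [0, 0.01, 0.06, 0, 0, 0], [0, 0.015, 0.09, 0, 0, 0], [0, 0.015, 0.106, 0, 0, 0], [0, 0.015, 0.106, 0, 0, 0], [0, 0.015, 0.106, 0, 0, 0]]]' | python3 drive.py
echo '[[[0, 0.01, 0, 0, 0, 0], [0, 0.02, 0, 0, 0, 0], [0, 0.03, 0, 0, 0, 0], [0, 0.034, 0, 0, 0, 0], [0, 0.034, 0, 0, 0, 0], [0, 0.034, 0, 0, 0, 0]]]' | python3 drive.py
python3 - <<'E'
from h import *
im=[]
c=snap('scene','s5'); cv2.imwrite('pics/c5.png',cv2.resize(c['frame'][100:220,160:300,::-1],None,fx=5,fy=5,interpolation=cv2.INTER_CUBIC))
E
```

```text
time_s: 10.42
tcp_pos: [0.4665, -0.1905, 0.143]
eef_rot: [179.8, 0.4, -0.0]
contact_force: [0.2, -0.4, 1.3]
gripper_width: 0.0007
gripper_force: 0.0
time_s: 10.92
tcp_pos: [0.4665, -0.2253, 0.1432]
eef_rot: [179.8, 0.3, -0.2]
contact_force: [-0.7, 0.2, 0.9]
gripper_width: 0.0004
gripper_force: 0.0
```

View pics/c5.png

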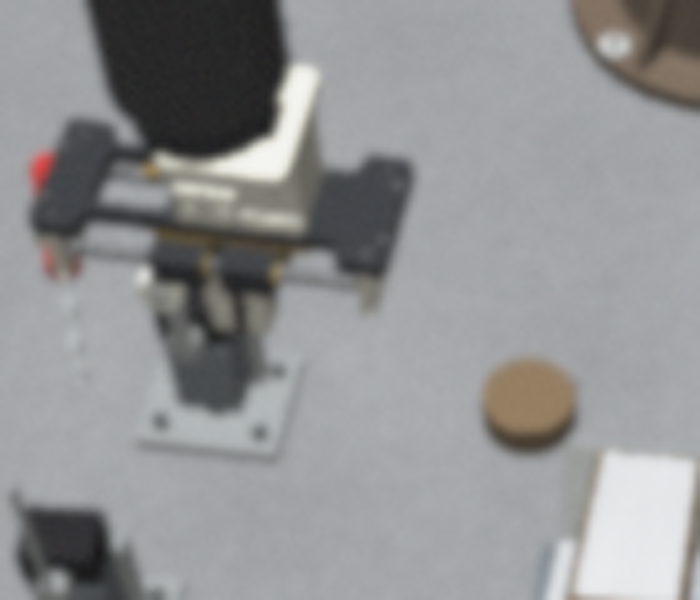

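The roller's white edge shows just left of the fingers at (150,280), and nothing else is near the gripper. I push in small steps by feel.

```bash
echo '[[[0, 0.003, 0, 0, 0, 0], [0, 0.006, 0, 0, 0, 0], [0, 0.006, 0, 0, 0, 0], [0, 0.006, 0, 0, 0, 0]]]' | python3 drive.py
echo '[[[0, 0.003, 0, 0, 0, 0], [0, 0.006, 0, 0, 0, 0], [0, 0.006, 0, 0, 0, 0], [0, 0.006, 0, 0, 0, 0]]]' | python3 drive.py
echo '[[[0, 0.003, 0, 0, 0, 0], [0, 0.006, 0, 0, 0, 0], [0, 0.006, 0, 0, 0, 0], [0, 0.006, 0, 0, 0, 0]]]' | python3 drive.py
```

```text
time_s: 11.3
tcp_pos: [0.4665, -0.2309, 0.1429]
eef_rot: [179.8, 0.3, -0.1]
contact_force: [1.5, -0.6, -0.1]
gripper_width: 0.0004
gripper_force: 0.0
time_s: 11.63
tcp_pos: [0.4665, -0.237, 0.1429]
eef_rot: [179.8, 0.3, -0.1]
contact_force: [0.1, -0.4, 0.9]
gripper_width: 0.0003
gripper_force: 0.0
time_s: 11.97
tcp_pos: [0.4666, -0.2428, 0.143]
eef_rot: [179.8, 0.3, -0.1]
contact_force: [-0.4, 1.6, 0.1]
gripper_width: 0.0005
gripper_force: 1.3
```

```bash
echo '[[[0, 0.003, 0, 0, 0, 0], [0, 0.006, 0, 0, 0, 0], [0, 0.009, 0, 0, 0, 0], [0, 0.012, 0, 0, 0, 0], [0, 0.012, 0, 0, 0, 0], [0, 0.012, 0, 0, 0, 0]]]' | python3 drive.py
python3 - <<'E'
from h import *
c=snap('scene','s6'); cv2.imwrite('pics/c6.png',cv2.resize(c['frame'][130:200,170:240,::-1],None,fx=8,fy=8,interpolation=cv2.INTER_CUBIC))
E
```

```text
time_s: 12.47
tcp_pos: [0.4667, -0.2551, 0.1432]
eef_rot: [179.8, 0.3, -0.1]
contact_force: [0.9, 3.2, 3.6]
gripper_width: 0.0003
gripper_force: 1.8
```

View pics/c6.png

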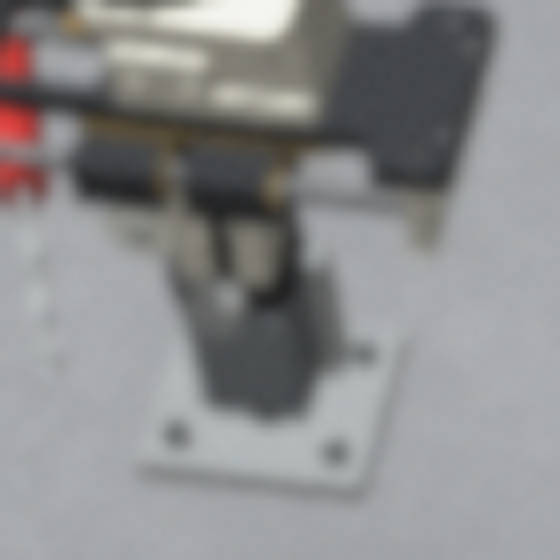

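The roller at (135,225) is leaning, moved by the fingers. Contact began near TCP y ≈ -0.239, as predicted, so 42 mm of travel (0.7 rad) puts the TCP at y ≈ -0.281. I go there and hold.

```bash
echo '[[[0, 0.004, 0, 0, 0, 0], [0, 0.008, 0, 0, 0, 0], [0, 0.012, 0, 0, 0, 0], [0, 0.016, 0, 0, 0, 0], [0, 0.02, 0, 0, 0, 0], [0, 0.023, 0, 0, 0, 0], [0, 0.026, 0, 0, 0, 0], [0, 0.026, 0, 0, 0, 0], [0, 0.026, 0, 0, 0, 0], [0, 0.026, 0, 0, 0, 0], [0, 0.026, 0, 0, 0, 0]]]' | python3 drive.py
python3 - <<'E'
from h import *
c=snap('scene','s7'); cv2.imwrite('pics/c7.png',cv2.resize(c['frame'][130:200,170:240,::-1],None,fx=8,fy=8,interpolation=cv2.INTER_CUBIC))
P=cloud(c).reshape(-1,3);f=c['frame'].reshape(-1,3)
k=(P[:,1]<-.295)&(P[:,1]>-.345)&(P[:,2]>.12)&(P[:,2]<.185)&(P[:,0]>.44)&(P[:,0]<.5);print(k.sum(),P[k].mean(0),P[k].min(0),P[k].max(0))
E
```

```text
time_s: 13.43
tcp_pos: [0.4648, -0.28, 0.1416]
eef_rot: [179.9, 0.5, -0.1]
contact_force: [0.5, 7.5, -4.0]
gripper_width: 0.0005
gripper_force: 3.7
59 [ 0.47213259 -0.30710449  0.15756156] [ 0.46259773 -0.3197151   0.14251366] [ 0.4765233  -0.29500265  0.17985988]
```

View pics/c7.png

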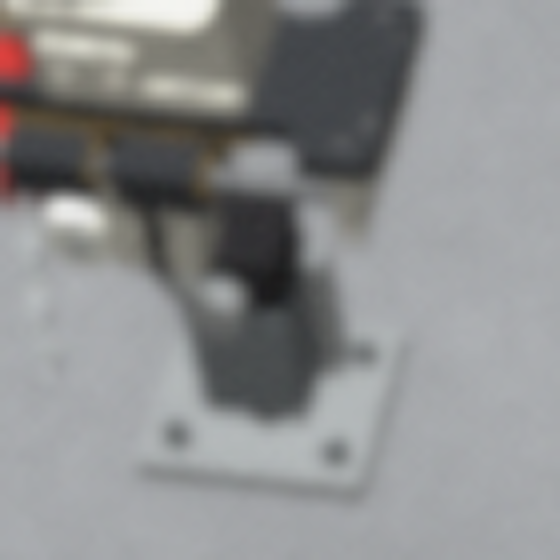

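The roller at (70,220) is pushed well over, centre at y ≈ -0.309, so about 0.6 to 0.65 rad. I go 2 mm further for margin, hold, then withdraw.

```bash
echo '[[[0, 0.001, 0, 0, 0, 0], [0, 0.002, 0, 0, 0, 0], [0, 0.002, 0, 0, 0, 0], [0, 0.002, 0, 0, 0, 0], [0, 0.002, 0, 0, 0, 0], [0, 0.002, 0, 0, 0, 0], [0, 0.002, 0, 0, 0, 0], [0, 0.002, 0, 0, 0, 0], [0, 0.002, 0, 0, 0, 0]]]' | python3 drive.py
python3 - <<'E'
from h import *
for t in ('s7','s8'):
    c=snap('scene','s8') if t=='s8' else load(t)
    P=cloud(c);f=c['frame'].astype(int)
    s=np.zeros(f.shape[:2],bool); s[145:170,172:188]=1
    m=s&(f.min(-1)>175)&(P[...,2]>.12); q=P[m]; vu=np.argwhere(m); print(t,m.sum(),vu.mean(0),q.mean(0),q.min(0),q.max(0))
E
```

```text
time_s: 14.23
tcp_pos: [0.4647, -0.2815, 0.1412]
eef_rot: [180.0, 0.5, -0.1]
contact_force: [0.5, 8.4, -4.8]
gripper_width: 0.0004
gripper_force: 4.4
s7 18 [156.38888889 179.05555556] [ 0.47044908 -0.3087565   0.16464449] [ 0.46259773 -0.31801687  0.15806297] [ 0.47482634 -0.29966014  0.16886522]
s8 22 [156.63636364 178.5       ] [ 0.47122364 -0.31023519  0.1641951 ] [ 0.46470732 -0.31892442  0.15904785] [ 0.47612308 -0.3025062   0.16837722]
```

By height the angle could be as low as 0.57 rad, and by travel at most about 0.72, so 3 mm more is safe both ways.

```bash
echo '[[[0, 0.0015, 0, 0, 0, 0], [0, 0.003, 0, 0, 0, 0], [0, 0.0035, 0, 0, 0, 0], [0, 0.0035, 0, 0, 0, 0], [0, 0.0035, 0, 0, 0, 0], [0, 0.0035, 0, 0, 0, 0], [0, 0.0035, 0, 0, 0, 0], [0, 0.0035, 0, 0, 0, 0], [0, 0.0035, 0, 0, 0, 0], [0, 0.0035, 0, 0, 0, 0]]]' | python3 drive.py
echo '[[[0, -0.005, 0, 0, 0, 0], [0, -0.012, 0, 0, 0, 0], [0, -0.02, 0, 0, 0, 0], [0, -0.03, 0, 0, 0, 0], [0, -0.04, 0, 0, 0, 0], [0, -0.05, 0, 0, 0, 0], [0, -0.06, 0, 0, 0, 0], [0, -0.075, 0, 0, 0, 0], [0, -0.095, 0, 0, 0, 0], [0, -0.095, 0, 0, 0, 0]]]' | python3 drive.py
echo '[[[-0.01, 0, -0.03, 0, 0, 0], [-0.02, 0, -0.06, 0, 0, 0], [-0.03, 0, -0.09, 0, 0, 0], [-0.03, 0, -0.11, 0, 0, 0], [-0.03, 0, -0.11, 0, 0, 0], [-0.03, 0, -0.11, 0, 0, 0], [-0.03, 0, -0.11, 0, 0, 0]]]' | python3 drive.py
python3 - <<'E'
from h import *
c=snap('scene','s9'); cv2.imwrite('pics/c9.png',cv2.resize(c['frame'][130:290,160:330,::-1],None,fx=3.5,fy=3.5,interpolation=cv2.INTER_CUBIC))
P=cloud(c);s=np.zeros(P.shape[:2],bool); s[145:175,180:210]=1
q=P[s&(P[...,2]>.14)];print(len(q),q.mean(0) if len(q) else '')
E
```

```text
time_s: 15.12
tcp_pos: [0.4643, -0.2845, 0.1408]
eef_rot: [-180.0, 0.6, -0.2]
contact_force: [1.5, 10.1, -6.0]
gripper_width: 0.0002
gripper_force: 5.2
time_s: 15.95
tcp_pos: [0.4666, -0.1891, 0.1431]
eef_rot: [179.8, 0.3, -0.0]
contact_force: [-0.2, 0.4, 0.0]
gripper_width: 0.0001
gripper_force: 0.0
time_s: 16.53
tcp_pos: [0.4369, -0.1906, 0.2525]
eef_rot: [179.8, 0.3, -0.1]
contact_force: [0.5, -0.3, -0.5]
gripper_width: 0.0005
gripper_force: 0.0
80 [ 0.46945726 -0.26952331  0.16974127]
```

View pics/c9.png

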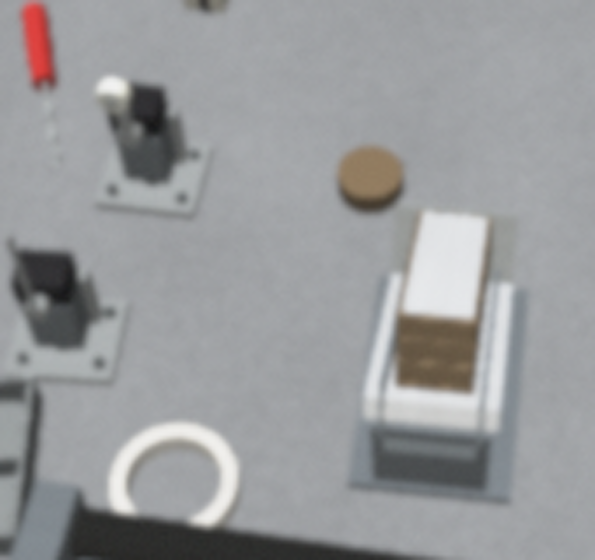

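The roller has sprung back upright at (113,95), measured at the same position as at the start. The bar is flush on the pile at (445,265), the whisker switch is untouched, and the robot is clear of everything.

```bash
python3 -c "
from plant import r, viewer, workorder
print(workorder.close_job())"
```

```text
the job is handed in; nothing more can be done
None
```

The bar lies flat on the pile, about 2 mm off flush. By my estimate (0.6–0.75 rad) the roller arm was held past its trip angle for over half a second, then sprang back; the job is handed in, verdict not shown.

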